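Slide the reference cell out over the end of the test stage

ROBOT

A 6-joint arm with a two-finger parallel gripper is mounted at the origin on the work surface. World frame = base frame: x ahead of the robot, y to its left, z up, the work surface at z = 0. Lengths are in m, angles in degrees, forces in N, time in s.
With the tool pointing down it reaches from about 0.25 to 0.725 m from the base axis. Payload 9.7 kg.
Tool frame: the origin (TCP) lies between the finger pads; the fingertips stand 11 mm ahead of it and the grasp point (between the pads) lies 8 mm behind it; z points along the fingers, x is the direction in which the jaws open and shut, and the axes are right-handed (so a half turn about z gives the same grasp; the last joint's range is limited). The gripper opens to 85 mm and grips with 20 to 120 N. Pads are 22 mm wide; open, the fingers measure 114 mm over their backs; the gripper's body (76 mm by 85 mm) begins 54 mm behind the grasp point. The pads swing forward as they close: fully open they stand 13 mm farther back than shut.
Start: joints at [-72.25, 4.979, 10.078, 95.1, 0, 90], TCP at [0.168, -0.524, 0.242] pointing down, gripper open.
Joint ranges: [-179.16, 179.16], [-48.56, 103.87], [-65.8, 70.77], [-126.05, 130.52], [-82.76, 87.17], [-180, 180]. Speed limits (degrees/s): [127.2, 127.2, 147.25, 180, 180, 180].

INTERFACE

Orientations are given as [roll, pitch, yaw] about the fixed x, y, z axes, in that order (R = Rz(yaw) Ry(pitch) Rx(roll)).
In Python, from workcell import get_obs, camera, job_done, spotter gives the robot as it stands.
- The arm moves only by the tool play_rows, never from a script. Its argument "rows" is a list of rows, each a list of 3 entries, a list of its own where there are three numbers: the closure, from 0 (fully open) to 1 (shut), then the shift along the tool's x, y, z in cm, then the turn, a rotation vector about the tool's x, y, z in degrees. In form: [[claw, [x, y, z], [wx, wy, wz]], ...]. A call has 1 to 12 rows; each row shifts and turns the pose as measured when the row begins, along the tool's axes as they then stand; what a row does not reach is not made up. A row lasts 1/10 s, in which the tool goes at most 50 mm and 8.59 degrees, less where a joint would pass 70% of its speed; a pose out of reach is approached as far as the arm can. A call is refused whole if a number of a shift passes 5 or a number of a turn 8.59, either way. A call with a gripper value outside its range is refused whole. The fingers move at their own pace and stop on an object; "newtons" is the grip in N (left out, the last holds). Time passes only in rows, so rows that do not move let the fingers close. It gives the time, the measured TCP pose, the force and the opening at its end, in the units of the state.
- get_obs(): the state, without advancing time (a new reading comes with each control period).
- camera(name): name is "scene" or "top"; returns a dict with "img" (384x512x3 uint8, red, green, blue), "intrinsics" (3x3 intrinsics, pixels), "xyz" and "orientation" of the camera in the world. Camera axes: x right, y down, z forward; pixel columns grow to the right and rows downward; lengths in m; the calibration is good to about 2 mm. A picture is of the moment at which its call begins. There is no depth.
- job_done(): hands the job in, once; it reports no verdict.
Trained networks look in a picture, given as the dict that the camera call returned (one of the last four; its "shot" number tells which), for a name from the list of things; names that differ only in an ending like _2 or _b are one class to them, and where a whole thing is asked for, a point or a joint stands for the part that bears it (a point fixed in the world has none). Each returns a list of dicts, best first, with "confidence" (0 to 1); they miss things now and then, are a little off and sometimes report something else, mostly with a low value. They report only what shows in the picture. A call takes as long as a camera call. They do not tell look-alikes from the thing itself.
- spotter.spot_in(picture, thing): "point" ([x, y, z] in m, in world coordinates, good to about 4 mm: the middle of the surface that is visible of it).
- spotter.trace(picture, thing): "pixels" (384x512 bool, what is visible of it).
The state is a dict: "time": time; "q": joint angles; "qd": joint speeds; "joint_efforts": joint torques, N m; "ee_pos": TCP position; "tcp_rot": TCP orientation; "wrist_force": force on the tool from outside, world axes, zero at the start; "torque": the same for the moment, N m; "opening": finger opening in m.
Only numpy, scipy, OpenCV 4.12 (cv2) and the standard library are available. Lean on these libraries where they do the work, as an engineer would, in place of code of your own. Each camera call takes 0.05 s, during which the arm holds its last target.

TASK

Calibration is over, so make the blue reference cell ready to be picked up by its edge: using only the fingertips, push it gently back until it lies flush against the guide rail at the back of the stage, then push it along the rail towards the end of the stage it is next to, until about a third of it sticks out squarely past that end, still lying flat beside the rail. Do not lift it, and leave the black plate and everything else where it is.

Things in the scene. Friction and masses are not known exactly. Their poses are not given: they have to be found in the camera images.
- stage: Fixed low test stage. Origin: centre of its underside, on the table; y along its length, x away from the robot to its back. Flat aluminium top 50 mm above the table, 560 mm long (y -280 to +280), 220 mm deep (x -110 to +110), both ends open and free. Two raised green probe boards stand at its back (x +79 to +101), 53 mm above the top. Moved and turned a little each time.
- rail_face (a point): Middle of the front face of the dark steel guide rail, at the level of the stage's top: x +55, y 0, z 50 mm in the stage's frame, axes as the stage's. The rail runs the whole length of the stage, 10 mm high and 12 mm thick.
- reference_cell: Loose square plate 120 x 120 mm, 8 mm thick, about 0.2 kg, white rim, blue solar cell with silver lines. Origin: centre of its underside, z up, x and y square to its sides. It lies flat on the stage near the left or right end, wholly on it, a little askew, its centre 71 to 88 mm in front of the rail's face (60 mm when flush). Slides easily.
- dark_plate: Loose black plate of the same size, 120 x 120 x 8 mm, at the other end of the stage; to be left alone. Origin: centre of its underside.
- bubble_level: Small round bubble level, 40 mm across, 14 mm high, standing loose on the middle of the stage close to the rail; to be left alone. Origin: centre of its underside.
- flask: Gold-coloured drinking flask with black lid, 70 mm across, 201 mm high, standing on the table to the left of the stage. Origin: centre of its underside.
- cell_stack_a: Stack of blue cells, 130 x 130 mm, 46 mm high, on the table at the robot's left. Origin: centre of its underside.
- cell_stack_b: Stack of blue cells, 130 x 130 mm, 59 mm high, on the table at the robot's right. Origin: centre of its underside.
- marker: White and blue marker pen, 125 mm long (along its y), 17 mm thick, lying on the table to the right of the stage. Origin: centre of its underside.
- mouse: Black computer mouse, 105 x 60 mm, 32 mm high, on the table to the left of the stage. Origin: centre of its underside.
Not all that is in view belongs to the job. There is more than one size of the reference_cell; the job needs the middle-sized.

How it is judged (in metres and radians):
On the way, in this order (a step that is already met when the one before it is completed fails the run):
1. the reference cell lies flush against the guide rail (within 5 mm, square within 4 degrees), not yet sticking out past the end (x of reference_cell in the frame of stage above -0.01 m and angle between the x axis of reference_cell and the x axis of stage, either way round below 0.07 rad and y of reference_cell in the frame of stage between -0.222 and 0.222 m), for 0.2 s.
2. the reference cell, beside the rail, sticks out 25 to 55 mm past the end of the stage ((y of reference_cell in the frame of stage between 0.245 and 0.275 m or y of reference_cell in the frame of stage between -0.275 and -0.245 m) and x of reference_cell in the frame of stage above -0.012 m and angle between the x axis of reference_cell and the x axis of stage, either way round below 0.09 rad), for 0.2 s.
At the end, for the whole second after the job is handed in: The reference cell lies still and flat on the stage, within 7 mm of the rail and square to it within 5 degrees, with 25 to 55 mm of its 120 mm sticking out past the end it was next to; the black plate has moved less than 8 mm and the other things less than 15 mm (all of step 2 and height (world z) of reference_cell between 0.047 and 0.053 m and angle between reference_cell's own z axis and vertical below 0.03 rad and linear speed of reference_cell below 0.005 m/s and distance of dark_plate from where it was at the start of the episode below 0.008 m and distance of each of bubble_level, flask, cell_stack_a, cell_stack_b, marker, mouse from where it was at the start of the episode below 0.015 m); the robot touches nothing.
It fails at once if the reference cell is lifted or tipped (more than 8 mm up, or 7 degrees) (height (world z) of reference_cell above 0.058 m or angle between reference_cell's own z axis and vertical above 0.12 rad).
It fails at once if the reference cell is pushed by the arm or the body of the gripper instead of the fingers (contact force between the arm and reference_cell above 2 N).
It fails at once if the reference cell falls off the stage (height (world z) of reference_cell below 0.04 m).
It fails at once if the fingers press on the reference cell with more than 50 N (contact force between the fingers and reference_cell above 50 N).
It fails at once if the black plate is moved 8 mm or another thing 15 mm (distance of dark_plate from where it was at the start of the episode above 0.008 m or distance of any of bubble_level, flask, cell_stack_a, cell_stack_b, marker, mouse from where it was at the start of the episode above 0.015 m).
It also fails if it takes over 48 s, if anything falls off the work surface, if the arm or the gripper's body presses on something with over 40 N, if the wrist force passes 120 N, or if a joint passes its speed limit or range.

## Working session

There is one attempt and no reset: what is moved stays moved. The work goes in short steps, Python scripts to look and compute and a tool call to move; the robot and the scene stay as the last step left them, time stands still between calls to the robot, and variables do not carry over. Pictures are saved under pics/ and viewed, and the job is handed in when it is done.

Besides the shell and the picture viewer there is one more tool, called after "Emit:" as name(argument=value, ...) on one line, values as JSON. play_rows: Moves the arm, as the interface text tells. Its arguments: {"type":"object","properties":{"rows":{"type":"array","items":{"type":"array"}},"newtons":{"type":"number"}},"required":["rows"]}

```bash
ls; mkdir -p pics
python3 - <<'E'
from workcell import get_obs, camera, job_done, spotter
import cv2,pickle
o=get_obs(); print(o)
for n in ("scene","top"):
    c=camera(n); cv2.imwrite(f"pics/{n}0.png",cv2.resize(c["img"][:,:,::-1],(768,576),interpolation=cv2.INTER_CUBIC))
    pickle.dump(c,open(f"{n}0.pkl","wb"))
    print(n,c["intrinsics"],c["xyz"],c["orientation"])
    for t in ["reference_cell","dark_plate","stage","bubble_level","flask"]:
        for d in spotter.spot_in(c,t): print(t,d)
E
```

```text
pics
{'time': 0.0, 'q': array([-7.22514538e+01,  5.01211444e+00,  1.00324348e+01,  9.50992722e+01,
        1.85115185e-03,  8.99996483e+01]), 'qd': array([ 0.07535783,  0.12548732, -0.03056776,  0.04769126,  0.04833615,
        0.14308928]), 'joint_efforts': array([ 3.14340659e-04, -5.20391786e+01,  4.64799964e+01,  1.65549136e-02,
        6.01952229e-05, -8.88025866e-07]), 'ee_pos': array([ 0.16760249, -0.52360674,  0.24155524]), 'tcp_rot': array([-1.79998148e+02,  7.89517443e-02, -7.22511021e+01]), 'wrist_force': array([-0.29951893, -0.21993044, -0.27275966]), 'torque': array([ 0.04923892,  0.00864151, -0.04193862]), 'opening': 0.08523681979649772}
scene [[421.62649421   0.         257.12763065]
 [  0.         421.62649421 191.31938262]
 [  0.           0.           1.        ]] [ 1.2744337  -0.07749995  1.03613462] [-142.14185847   -0.8860816    85.44812226]
reference_cell {'point': [0.8027, 0.3303, 0.0126], 'confidence': 0.92}
reference_cell {'point': [0.5616, 0.1702, 0.0586], 'confidence': 0.88}
reference_cell {'point': [0.591, -0.026, 0.0621], 'confidence': 0.31}
dark_plate {'p
[... 290 characters left out ...]
8]
 [  0.         426.84350715 186.99707278]
 [  0.           0.           1.        ]] [0.25902158 0.03269566 1.52506229] [-169.7680164    -0.60956876  -89.1673766 ]
reference_cell {'point': [0.5563, 0.1726, 0.0589], 'confidence': 0.85}
reference_cell {'point': [0.7872, 0.3263, 0.0127], 'confidence': 0.61}
reference_cell {'point': [0.3632, 0.2037, 0.0031], 'confidence': 0.6}
dark_plate {'point': [0.5157, -0.2029, 0.0563], 'confidence': 0.68}
stage {'point': [0.5604, -0.02, 0.0545], 'confidence': 0.91}
stage {'point': [0.2518, 0.3642, 0.0481], 'confidence': 0.59}
bubble_level {'point': [0.5838, -0.0278, 0.0679], 'confidence': 0.69}
flask {'point': [0.5593, 0.449, 0.1809], 'confidence': 0.85}
```

View pics/scene0.png

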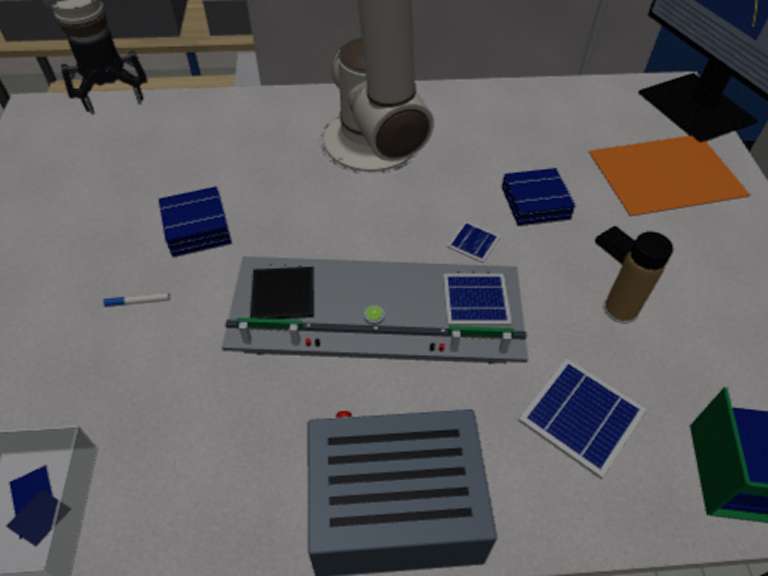

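View pics/top0.png

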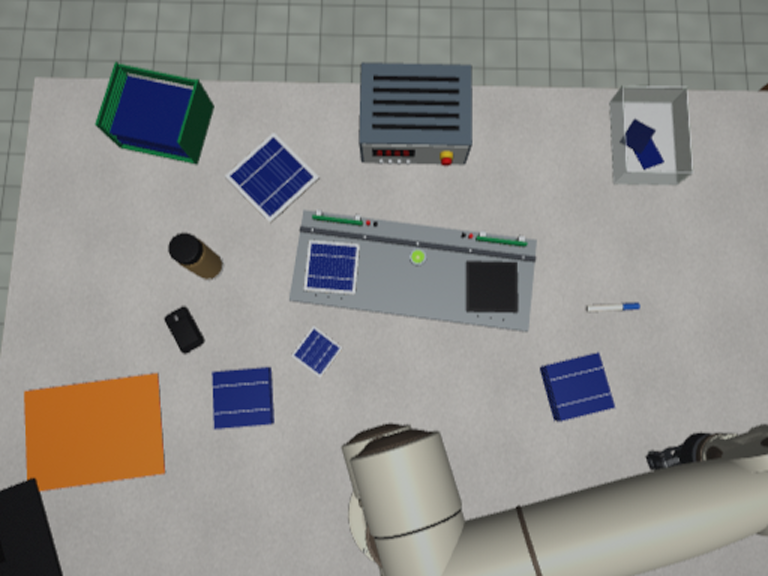

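Candidates: the cell on the stage (scene 477,298; top 331,267), the large panel on the table behind (scene 583,415; top 273,177), the small one in front (scene 473,241; top 317,350), and the stacks (top 242,398 and 578,386). The middle-sized one is the cell on the stage, at the left (+y) end. I'll check it in a close crop and measure the corners.

```bash
cat > h.py <<'E'
import numpy as np,cv2
from scipy.spatial.transform import Rotation as R
def cam(c): return np.array(c["intrinsics"]),np.array(c["xyz"]),R.from_euler("xyz",c["orientation"],degrees=True).as_matrix()
def toplane(c,uv,z):
    K,t,r=cam(c); uv=np.atleast_2d(uv); d=(r@np.linalg.inv(K)@np.c_[uv,np.ones(len(uv))].T).T
    s=(z-t[2])/d[:,2]; return t+d*s[:,None]
def proj(c,p):
    K,t,r=cam(c); q=(r.T@(np.atleast_2d(p)-t).T); q=K@q; return (q[:2]/q[2]).T
def ortho(c,x0,x1,y0,y1,z,s=1000):
    # rectified view of plane z: image up=+x, left=+y
    W=int((y1-y0)*s);H=int((x1-x0)*s)
    src=proj(c,[[x1,y1,z],[x1,y0,z],[x0,y0,z],[x0,y1,z]]).astype(np.float32)
    dst=np.float32([[0,0],[W,0],[W,H],[0,H]])
    M=cv2.getPerspectiveTransform(src,dst); return cv2.warpPerspective(c["img"][:,:,::-1],M,(W,H),flags=cv2.INTER_CUBIC)
E
python3 - <<'E'
from h import *; import pickle
for n in("scene","top"):
    c=pickle.load(open(f"{n}0.pkl","rb"))
    # whole stage at z=.05
    im=ortho(c,0.42,0.70,-0.35,0.30,0.05,1200); cv2.imwrite(f"pics/o_{n}.png",im); print(im.shape)
    im=ortho(c,0.46,0.66,0.08,0.28,0.058,2900); cv2.imwrite(f"pics/oc_{n}.png",im); print(im.shape)
E
```

```text
(335, 779, 3)
(580, 580, 3)
(335, 779, 3)
(580, 580, 3)
```

View pics/o_scene.png

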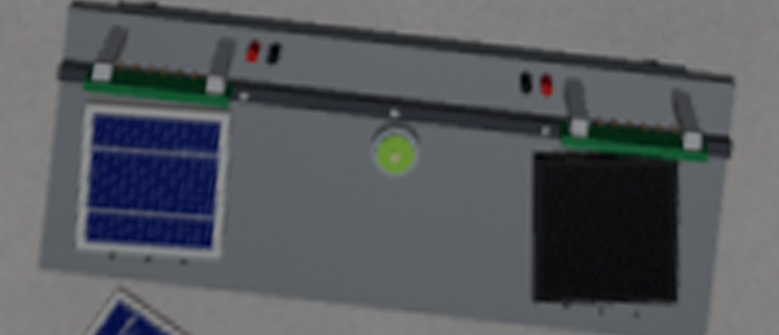

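View pics/o_top.png

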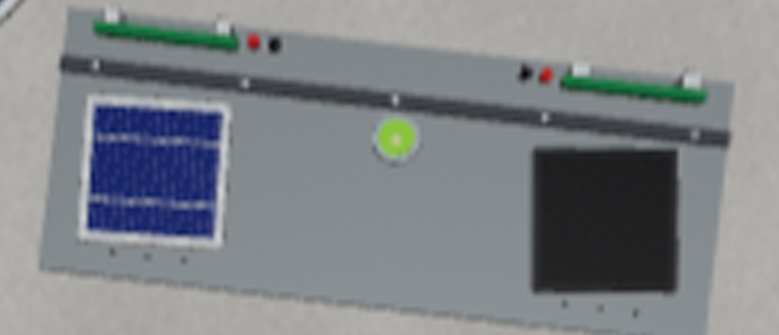

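View pics/oc_top.png

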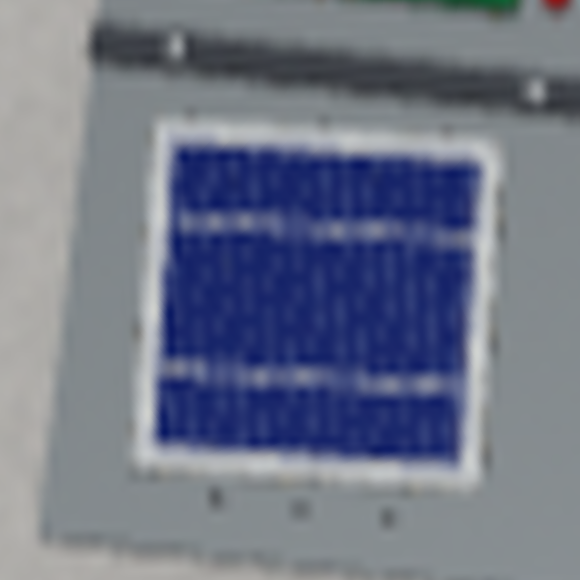

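View pics/oc_scene.png

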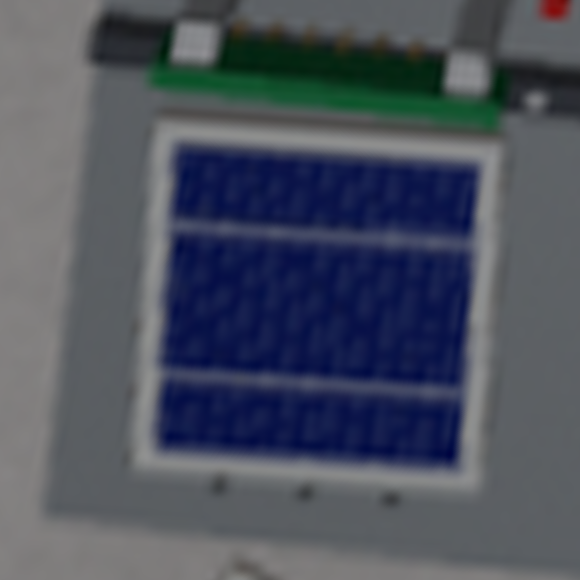

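The crop shows the middle cell: white rim, about 118 mm across, near the left end. Both cameras agree on it. Next I'll fit the poses and check them with an overlay.

```bash
cat >> h.py <<'E'
def T2(p,P): # pose (x,y,yawdeg), local pts Nx3
    a=np.radians(p[2]); P=np.atleast_2d(P).astype(float)
    return np.c_[p[0]+np.cos(a)*P[:,0]-np.sin(a)*P[:,1],p[1]+np.sin(a)*P[:,0]+np.cos(a)*P[:,1],P[:,2]]
def rect(hx,hy,z,cx=0): return np.array([[cx+hx,hy,z],[cx+hx,-hy,z],[cx-hx,-hy,z],[cx-hx,hy,z]])
def edgefit(c,p0,loops,span=4):
    # refine pose by maximising image gradient along projected outlines
    from scipy.optimize import minimize
    g=cv2.GaussianBlur(c["img"].astype(np.float32),(0,0),0.8)
    m=sum(np.hypot(cv2.Sobel(g[...,k],cv2.CV_32F,1,0),cv2.Sobel(g[...,k],cv2.CV_32F,0,1)) for k in range(3))
    def pts(p):
        o=[]
        for L in loops:
            for a,b in L: o.append(np.linspace(a,b,80)[4:-4])
        return proj(c,T2(p,np.vstack(o)))
    def f(q):
        p=np.array([q[0]/1000,q[1]/1000,q[2]]); u=pts(p).astype(np.float32)
        return -cv2.remap(m,u[:,0].reshape(-1,1),u[:,1].reshape(-1,1),cv2.INTER_LINEAR).mean()
    q0=np.array([p0[0]*1000,p0[1]*1000,p0[2]]); best=None
    for dx in(-3,0,3):
        for dy in(-3,0,3):
            r=minimize(f,q0+[dx,dy,0],method="Nelder-Mead",options=dict(initial_simplex=q0+[dx,dy,0]+np.array([[0,0,0],[2,0,0],[0,2,0],[0,0,1.]])))
            if best is None or r.fun<best.fun: best=r
    return np.array([best.x[0]/1000,best.x[1]/1000,best.x[2]]),best.fun
def seg(P,idx): return [(P[i],P[(i+1)%4]) for i in idx]
S=rect(.11,.28,.05); SE=[seg(S,[0,1,3])+[(S[2],S[3])]]
C=rect(.06,.06,.008+.05); CE=[seg(C,[0,1,2,3])]
def rel(s,p):
    a=np.radians(s[2]); d=np.array(p[:2])-s[:2]
    return np.array([np.cos(a)*d[0]+np.sin(a)*d[1],-np.sin(a)*d[0]+np.cos(a)*d[1],p[2]-s[2]])
E
python3 - <<'E'
from h import *; import pickle
for n in("scene","top"):
    c=pickle.load(open(f"{n}0.pkl","rb"))
    SEn = SE if n=="top" else [seg(S,[0,1,2,3])]
    s,f=edgefit(c,(.5527,-.0214,-6.2),SEn); p,f2=edgefit(c,(.5555,.1703,-3.8),CE)
    print(n,s.round(4),f,p.round(4),f2,"rel",rel(s,p).round(4))
    b=edgefit(c,(.515,-.203,0),CE)[0]; print("dark",b.round(4),rel(s,b).round(4))
    im=cv2.resize(c["img"][:,:,::-1],None,fx=4,fy=4,interpolation=cv2.INTER_CUBIC)
    for P,q in((S,s),(C,p),(C,b),(np.array([[.055,.28,.05],[.055,-.28,.05],[.055,-.28,.05],[.055,.28,.05]]),s)):
        u=proj(c,T2(q,P))*4+1.5; cv2.polylines(im,[np.int32(u.round())],True,(0,255,255),1)
    u=proj(c,T2(s,S))*4; x0,y0=u.min(0)-20;x1,y1=u.max(0)+20
    k=im[int(y0):int(y1),int(x0):int(x1)]; sc=780/k.shape[1]; cv2.imwrite(f"pics/ov_{n}.png",cv2.resize(k,None,fx=sc,fy=sc))
E
```

```text
scene [ 0.5521 -0.0225 -6.6266] -313.8536682128906 [ 0.5621  0.1773 -3.8529] -441.1302490234375 rel [-0.0131  0.1997  2.7737]
dark [ 0.5157 -0.203  -0.5835] [-0.0153 -0.1835  6.0432]
top [ 0.5496 -0.0214 -6.5954] -333.3243408203125 [ 0.564   0.163  -3.6451] -549.0100708007812 rel [-0.0069  0.1848  2.9503]
dark [ 0.514  -0.2026  0.5975] [-0.0146 -0.1841  7.1929]
```

```bash
cat >> h.py <<'E'
def cellfit(c,p0):
    best=None
    for hi in (.052,.053,.054,.055):
        I=rect(hi,hi,.058); r=edgefit(c,p0,[seg(C,[0,1,2,3]),seg(I,[0,1,2,3])])
        if best is None or r[1]<best[1]: best=(r[0],r[1],hi)
    return best
E
python3 - <<'E'
from h import *; import pickle
for n in("scene","top"):
    c=pickle.load(open(f"{n}0.pkl","rb"))
    s,f=edgefit(c,(.5527,-.0214,-6.2),SE); p,f2,hi=cellfit(c,(.5555,.1703,-3.8))
    print(n,s.round(4),f,p.round(4),f2,hi,"rel",rel(s,p).round(4))
    im=cv2.resize(c["img"][:,:,::-1],None,fx=4,fy=4,interpolation=cv2.INTER_CUBIC)
    for P,q in((S,s),(C,p),(np.array([[.055,.28,.05],[.055,-.28,.05],[.055,-.28,.05],[.055,.28,.05]]),s)):
        u=proj(c,T2(q,P))*4+1.5; cv2.polylines(im,[np.int32(u.round())],True,(0,255,255),1)
    u=proj(c,T2(s,S))*4; x0,y0=u.min(0)-20;x1,y1=u.max(0)+20
    k=im[int(y0):int(y1),int(x0):int(x1)]; sc=780/k.shape[1]; cv2.imwrite(f"pics/ov2_{n}.png",cv2.resize(k,None,fx=sc,fy=sc))
E
```

```text
scene [ 0.5521 -0.0225 -6.6266] -313.8536682128906 [ 0.5551  0.1707 -3.8641] -513.7291870117188 0.052 rel [-0.0193  0.1923  2.7625]
top [ 0.5496 -0.0214 -6.5954] -333.3243408203125 [ 0.5556  0.1713 -3.8019] -600.3935546875 0.052 rel [-0.0162  0.1921  2.7934]
```

View pics/ov2_top.png

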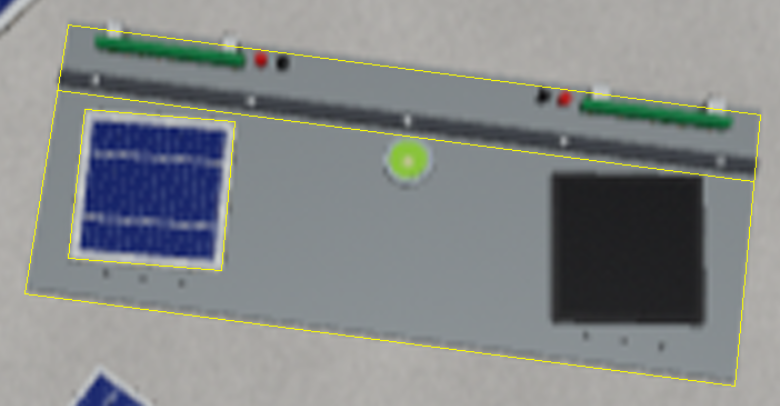

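View pics/ov2_scene.png

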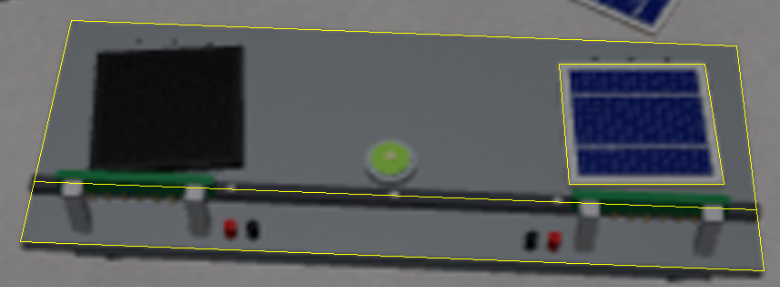

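```bash
cat >> h.py <<'E'
ST=np.array([.551,-.022,-6.6])
def plan(tgt,yaw,n,show=12):
    """tgt world xyz; prints rows' shift(cm) in tool axes and turn"""
    from workcell import get_obs
    o=get_obs(); p=np.array(o["ee_pos"]); r=R.from_euler("xyz",o["tcp_rot"],degrees=True)
    rt=R.from_euler("xyz",[180,0,yaw],degrees=True)
    dy=(r.inv()*rt).as_rotvec(degrees=True)
    print("t",round(o["time"],2),"pos",p.round(4),"rot",o["tcp_rot"].round(2),"total rotvec",dy.round(2),"F",o["wrist_force"].round(2))
    print("stageframe",rel(ST,[p[0],p[1],o["tcp_rot"][2]]).round(4))
    d=(np.array(tgt)-p)/n*100
    for i in range(min(n,show)):
        ri=r*R.from_rotvec(dy*i/n,degrees=True)
        print([0,list((ri.inv().apply(d)).round(2)),list((dy/n).round(2))])
def st2w(x,y): return T2(ST,[[x,y,0]])[0][:2]
E
python3 - <<'E'
from h import *
t=st2w(-.1,.192); print(t)
plan([t[0],t[1],.2],83.4,20)
E
```

```text
[0.47373066 0.18022129]
t 0.6 pos [ 0.1677 -0.5238  0.2423] rot [-180.     -0.    -72.25] total rotvec [  -0.     -0.   -155.65] F [ 0.22 -0.36  0.96]
stageframe [ -0.3231  -0.5425 -65.6484]
[0, [np.float64(-2.89), np.float64(-2.53), np.float64(0.21)], [np.float64(-0.0), np.float64(-0.0), np.float64(-7.78)]]
[0, [np.float64(-2.52), np.float64(-2.9), np.float64(0.21)], [np.float64(-0.0), np.float64(-0.0), np.float64(-7.78)]]
[0, [np.float64(-2.1), np.float64(-3.21), np.float64(0.21)], [np.float64(-0.0), np.float64(-0.0), np.float64(-7.78)]]
[0, [np.float64(-1.65), np.float64(-3.47), np.float64(0.21)], [np.float64(-0.0), np.float64(-0.0), np.float64(-7.78)]]
[0, [np.float64(-1.16), np.float64(-3.66), np.float64(0.21)], [np.float64(-0.0), np.float64(-0.0), np.float64(-7.78)]]
[0, [np.float64(-0.66), np.float64(-3.78), np.float64(0.21)], [np.float64(-0.0), np.float64(-0.0), np.float64(-7.78)]]
[0, [np.float64(-0.14), np.float64(-3.84), np.float64(0.21)], [np.float64(-0.0), np.float64(-0.0), np.float64(-7.78)]]
[0, [np.float64(0.38), np.float64(-3.82), np.float64(0.21)], [np.float64(-0.0), np.float64(-0.0), np.float64(-7.78)]]
[0, [np.float64(0.9), np.float64(-3.73), np.float64(0.21)], [np.float64(-0.0), np.float64(-0.0), np.float64(-7.78)]]
[0, [np.float64(1.39), np.float64(-3.58), np.float64(0.21)], [np.float64(-0.0), np.float64(-0.0), np.float64(-7.78)]]
[0, [np.float64(1.87), np.float64(-3.35), np.float64(0.21)], [np.float64(-0.0), np.float64(-0.0), np.float64(-7.78)]]
[0, [np.float64(2.3), np.float64(-3.07), np.float64(0.21)], [np.float64(-0.0), np.float64(-0.0), np.float64(-7.78)]]
```

Emit:
play_rows(rows=[[0, [-2.9, -2.5, 0.1], [0, 0, -7.8]], [0, [-2.5, -2.9, 0.1], [0, 0, -7.8]], [0, [-2.1, -3.2, 0.1], [0, 0, -7.8]], [0, [-1.6, -3.5, 0.1], [0, 0, -7.8]], [0, [-1.2, -3.7, 0.1], [0, 0, -7.8]], [0, [-0.7, -3.8, 0.1], [0, 0, -7.8]], [0, [-0.1, -3.8, 0.1], [0, 0, -7.8]], [0, [0.4, -3.8, 0.1], [0, 0, -7.8]], [0, [0.9, -3.7, 0.1], [0, 0, -7.8]], [0, [1.4, -3.6, 0.1], [0, 0, -7.8]]])

```text
time: 1.6
ee_pos: [0.3158, -0.1596, 0.2308]
tcp_rot: [179.9, -0.1, 8.3]
wrist_force: [0.9, -0.8, 0.8]
opening: 0.0853
```

Run:
```python
from h import *
t=st2w(-.1,.192)
plan([t[0],t[1],.18],83.4,12)
```

```text
t 1.6 pos [ 0.3158 -0.1596  0.2308] rot [ 1.7994e+02 -1.4000e-01  8.2800e+00] total rotvec [  0.14  -0.08 -75.12] F [ 0.95 -0.81  0.81]
stageframe [-0.2178 -0.1637 14.8844]
[0, [np.float64(1.71), np.float64(-2.61), np.float64(0.42)], [np.float64(0.01), np.float64(-0.01), np.float64(-6.26)]]
[0, [np.float64(1.98), np.float64(-2.41), np.float64(0.42)], [np.float64(0.01), np.float64(-0.01), np.float64(-6.26)]]
[0, [np.float64(2.24), np.float64(-2.18), np.float64(0.42)], [np.float64(0.01), np.float64(-0.01), np.float64(-6.26)]]
[0, [np.float64(2.46), np.float64(-1.92), np.float64(0.43)], [np.float64(0.01), np.float64(-0.01), np.float64(-6.26)]]
[0, [np.float64(2.65), np.float64(-1.64), np.float64(0.43)], [np.float64(0.01), np.float64(-0.01), np.float64(-6.26)]]
[0, [np.float64(2.82), np.float64(-1.34), np.float64(0.43)], [np.float64(0.01), np.float64(-0.01), np.float64(-6.26)]]
[0, [np.float64(2.95), np.float64(-1.03), np.float64(0.43)], [np.float64(0.01), np.float64(-0.01), np.float64(-6.26)]]
[0, [np.float64(3.04), np.float64(-0.7), np.float64(0.42)], [np.float64(0.01), np.float64(-0.01), np.float64(-6.26)]]
[0, [np.float64(3.1), np.float64(-0.37), np.float64(0.42)], [np.float64(0.01), np.float64(-0.01), np.float64(-6.26)]]
[0, [np.float64(3.12), np.float64(-0.02), np.float64(0.42)], [np.float64(0.01), np.float64(-0.01), np.float64(-6.26)]]
[0, [np.float64(3.11), np.float64(0.32), np.float64(0.42)], [np.float64(0.01), np.float64(-0.01), np.float64(-6.26)]]
[0, [np.float64(3.05), np.float64(0.65), np.float64(0.42)], [np.float64(0.01), np.float64(-0.01), np.float64(-6.26)]]
```

Emit:
play_rows(rows=[[0, [1.7, -2.6, 0.4], [0, 0, -6.3]], [0, [2.0, -2.4, 0.4], [0, 0, -6.3]], [0, [2.2, -2.2, 0.4], [0, 0, -6.3]], [0, [2.5, -1.9, 0.4], [0, 0, -6.3]], [0, [2.6, -1.6, 0.4], [0, 0, -6.3]], [0, [2.8, -1.3, 0.4], [0, 0, -6.3]], [0, [2.9, -1.0, 0.4], [0, 0, -6.3]], [0, [3.0, -0.7, 0.4], [0, 0, -6.3]], [0, [3.1, -0.4, 0.4], [0, 0, -6.2]], [0, [3.1, 0, 0.4], [0, 0, -6.2]], [0, [3.1, 0.3, 0.4], [0, 0, -6.2]], [0, [2.5, 0.6, 0.4], [0, 0, -6.2]]])

```text
time: 2.8
ee_pos: [0.4652, 0.1948, 0.1843]
tcp_rot: [179.3, 0.0, 87.0]
wrist_force: [0.4, -0.0, -0.3]
opening: 0.0855
```

Run:
```python
from h import *
t=st2w(-.1,.192)
plan([t[0],t[1],.1],83.4,3)
```

```text
t 2.8 pos [0.4652 0.1948 0.1843] rot [1.7932e+02 4.0000e-02 8.7000e+01] total rotvec [0.69 0.02 3.6 ] F [ 0.44 -0.01 -0.33]
stageframe [-0.1102  0.2055 93.5999]
[0, [np.float64(-0.47), np.float64(0.28), np.float64(2.81)], [np.float64(0.23), np.float64(0.01), np.float64(1.2)]]
[0, [np.float64(-0.46), np.float64(0.3), np.float64(2.81)], [np.float64(0.23), np.float64(0.01), np.float64(1.2)]]
[0, [np.float64(-0.46), np.float64(0.32), np.float64(2.81)], [np.float64(0.23), np.float64(0.01), np.float64(1.2)]]
```

Emit:
play_rows(rows=[[0, [-0.5, 0.2, 3.0], [0.2, 0, 1.2]], [0, [-0.5, 0.3, 3.0], [0.2, 0, 1.2]], [0, [-0.4, 0.3, 2.5], [0.2, 0, 1.2]], [0, [0, 0, 0], [0, 0, 0]]])

```text
time: 3.2
ee_pos: [0.474, 0.184, 0.0962]
tcp_rot: [179.9, -0.0, 83.8]
wrist_force: [-0.3, 0.0, -1.6]
opening: 0.0852
```

Run:
```python
from h import *
t=st2w(-.1,.192)
plan([t[0],t[1],.07],83.4,3)
from workcell import camera
for n in("scene","top"):
    c=camera(n); cv2.imwrite(f"pics/{n}1.png",cv2.resize(c["img"][100:300,120:420,::-1] if n=="top" else c["img"][120:290,120:440,::-1],None,fx=2.4,fy=2.4,interpolation=cv2.INTER_CUBIC))
```

```text
t 3.2 pos [0.474  0.184  0.0962] rot [ 1.7991e+02 -3.0000e-02  8.3830e+01] total rotvec [ 0.09 -0.03  0.43] F [-0.29  0.01 -1.61]
stageframe [-0.1002  0.1958 90.434 ]
[0, [np.float64(-0.13), np.float64(0.0), np.float64(0.87)], [np.float64(0.03), np.float64(-0.01), np.float64(0.14)]]
[0, [np.float64(-0.13), np.float64(0.0), np.float64(0.87)], [np.float64(0.03), np.float64(-0.01), np.float64(0.14)]]
[0, [np.float64(-0.13), np.float64(0.0), np.float64(0.87)], [np.float64(0.03), np.float64(-0.01), np.float64(0.14)]]
```

View pics/scene1.png

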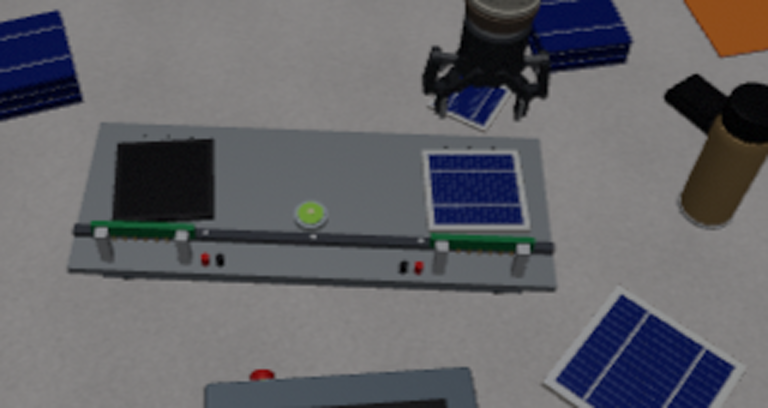

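View pics/top1.png

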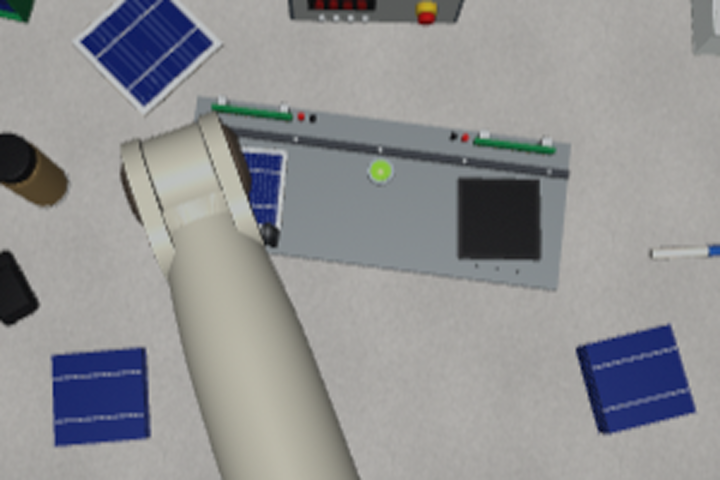

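Emit:
play_rows(rows=[[0, [-0.2, 0, 1.0], [0, 0, 0.2]], [0, [-0.1, 0, 1.0], [0, 0, 0.1]], [0, [0, 0, 0.9], [0, 0, 0.1]], [0, [0, 0, 0], [0, 0, 0]]])

```text
time: 3.7
ee_pos: [0.4769, 0.1826, 0.073]
tcp_rot: [179.3, -0.3, 83.5]
wrist_force: [-0.3, 0.7, 0.7]
opening: 0.0856
```

Run:
```python
from h import *
from workcell import camera,get_obs
o=get_obs(); print(o["ee_pos"],o["wrist_force"], rel(ST,[*o["ee_pos"][:2],o["tcp_rot"][2]]))
c=camera("scene")
# project candidate tip points at various z
for y in (-.05,.05):
  for z in(.05,.055,.06,.065,.07):
    a=np.radians(83.4); p=o["ee_pos"][:2]+y*np.array([np.cos(a),np.sin(a)])
    print(y,z,proj(c,[p[0],p[1],z]).round(1))
im=cv2.resize(c["img"][130:220,270:390,::-1],None,fx=6,fy=6,interpolation=cv2.INTER_CUBIC); cv2.imwrite("pics/s2.png",im)
```

```text
[0.47691941 0.1825986  0.07297081] [-0.34386146  0.68179342  0.69989056] [-0.09710562  0.19472806 90.11547493]
-0.05 0.05 [[300.1 178.5]]
-0.05 0.055 [[300.3 177.5]]
-0.05 0.06 [[300.4 176.4]]
-0.05 0.065 [[300.6 175.4]]
-0.05 0.07 [[300.8 174.3]]
0.05 0.05 [[333.1 179.8]]
0.05 0.055 [[333.3 178.7]]
0.05 0.06 [[333.6 177.7]]
0.05 0.065 [[333.8 176.6]]
0.05 0.07 [[334.1 175.5]]
```

View pics/s2.png

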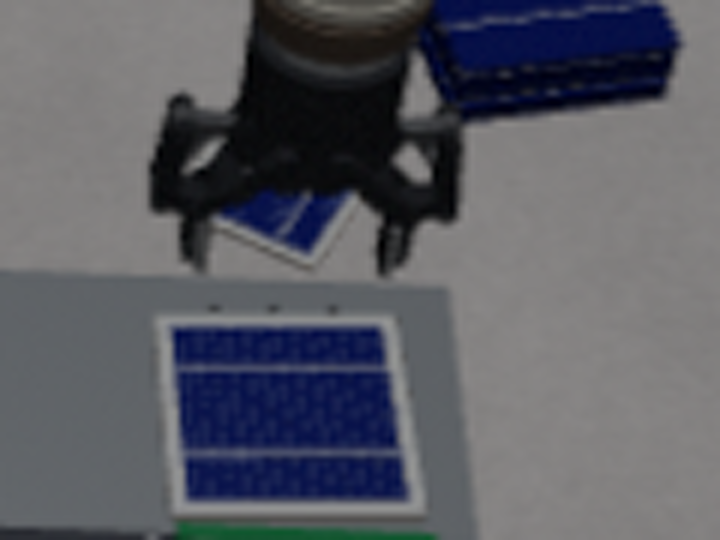

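Emit:
play_rows(rows=[[0, [-0.2, -0.4, 0.5], [0.4, 0, 0]], [0, [0, 0, 0.5], [0.3, 0.2, 0]], [0, [0, 0, 0], [0, 0, 0]]])

```text
time: 4.05
ee_pos: [0.4729, 0.1813, 0.0635]
tcp_rot: [-180.0, -0.6, 83.5]
wrist_force: [-0.1, -0.7, 0.1]
opening: 0.0851
```

Emit:
play_rows(rows=[[0, [0, 0, 0.3], [0, 0, 0]], [0, [0, 0, 0], [0, 0, 0]]])

```text
time: 4.25
ee_pos: [0.473, 0.1813, 0.0602]
tcp_rot: [-180.0, -0.6, 83.5]
wrist_force: [-0.3, 0.7, -0.1]
opening: 0.0857
```

Emit:
play_rows(rows=[[0, [0, 0, 0.2], [0, -0.6, 0]], [0, [0, 0, 0], [0, 0, 0]]])

```text
time: 4.45
ee_pos: [0.4731, 0.1813, 0.0583]
tcp_rot: [180.0, 0.0, 83.5]
wrist_force: [-0.3, -0.3, 0.3]
opening: 0.0853
```

Emit:
play_rows(rows=[[0, [0, 0, 0.2], [0, 0, 0]], [0, [0, 0, 0], [0, 0, 0]]])

```text
time: 4.65
ee_pos: [0.4732, 0.1815, 0.0562]
tcp_rot: [180.0, 0.0, 83.5]
wrist_force: [-0.2, 0.5, 0.2]
opening: 0.0854
```

Emit:
play_rows(rows=[[0, [0, 0, 0.2], [0, 0, 0]], [0, [0, 0, 0], [0, 0, 0]]])

```text
time: 4.85
ee_pos: [0.4732, 0.1815, 0.054]
tcp_rot: [180.0, 0.0, 83.5]
wrist_force: [0.8, 0.0, 0.4]
opening: 0.0854
```

Emit:
play_rows(rows=[[0, [0, 0, 0.2], [0, 0, 0]], [0, [0, 0, 0], [0, 0, 0]]])

```text
time: 5.05
ee_pos: [0.4732, 0.1815, 0.0519]
tcp_rot: [180.0, 0.0, 83.5]
wrist_force: [0.4, 0.6, 0.7]
opening: 0.0856
```

Emit:
play_rows(rows=[[0, [0, 0, 0.1], [0, 0, 0]], [0, [0, 0, 0], [0, 0, 0]]])

```text
time: 5.25
ee_pos: [0.4732, 0.1814, 0.0508]
tcp_rot: [180.0, 0.0, 83.5]
wrist_force: [0.6, 0.1, -0.1]
opening: 0.0853
```

Emit:
play_rows(rows=[[0, [0, 0, 0.1], [0, 0, 0]], [0, [0, 0, 0], [0, 0, 0]]])

```text
time: 5.45
ee_pos: [0.4733, 0.1814, 0.0497]
tcp_rot: [180.0, 0.0, 83.5]
wrist_force: [0.2, -0.8, -0.7]
opening: 0.0854
```

Emit:
play_rows(rows=[[0, [0, 0, 0.1], [0, 0, 0]], [0, [0, 0, 0], [0, 0, 0]]])

```text
time: 5.65
ee_pos: [0.4733, 0.1815, 0.0487]
tcp_rot: [180.0, 0.0, 83.5]
wrist_force: [-0.3, -0.5, 0.1]
opening: 0.0853
```

Run:
```python
from h import *
from workcell import camera,get_obs
o=get_obs(); print(o["ee_pos"],o["wrist_force"], rel(ST,[*o["ee_pos"][:2],o["tcp_rot"][2]]))
c=camera("scene"); im=cv2.resize(c["img"][130:220,270:390,::-1],None,fx=6,fy=6,interpolation=cv2.INTER_CUBIC); cv2.imwrite("pics/s3.png",im)
```

```text
[0.4732801  0.18145118 0.04865225] [-0.25144673 -0.51060545  0.14086704] [-0.10058893  0.19316996 90.13342285]
```

View pics/s3.png

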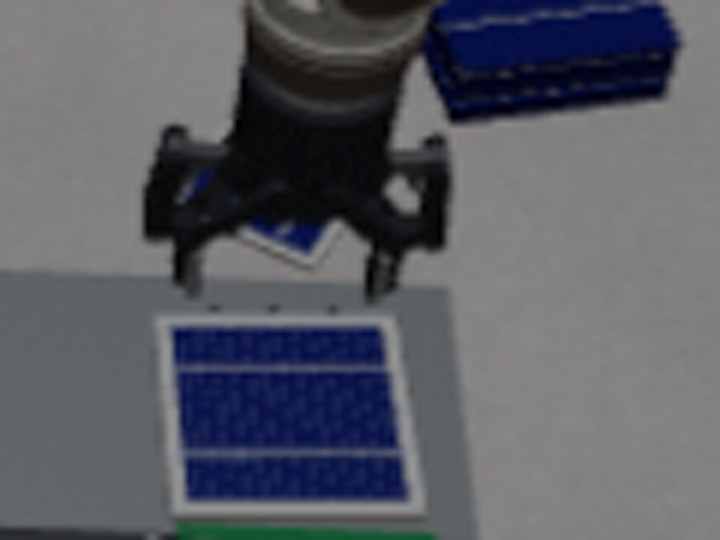

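Emit:
play_rows(rows=[[0, [0, 0, 0.1], [0, 0, 0]], [0, [0, 0, 0], [0, 0, 0]]])

```text
time: 5.9
ee_pos: [0.4735, 0.1816, 0.0479]
tcp_rot: [179.9, 0.0, 83.5]
wrist_force: [-0.8, -0.3, 0.4]
opening: 0.0855
```

Emit:
play_rows(rows=[[0, [0, 0, 0.1], [0, 0, 0]], [0, [0, 0, 0], [0, 0, 0]]])

```text
time: 6.1
ee_pos: [0.4736, 0.1816, 0.0481]
tcp_rot: [179.9, -0.0, 83.5]
wrist_force: [-0.2, 0.7, -0.6]
opening: 0.0853
```

Emit:
play_rows(rows=[[0, [0, 0, -0.25], [0, 0, 0]], [0, [0, 0, 0], [0, 0, 0]], [0, [0, 0.3, 0], [0, 0, 0]], [0, [0, 0.3, 0], [0, 0, 0]], [0, [0, 0.2, 0], [0, 0, 0]], [0, [0, 0.2, 0], [0, 0, 0]], [0, [0, 0.2, 0], [0, 0, 0]]])

```text
time: 6.8
ee_pos: [0.4863, 0.1801, 0.0502]
tcp_rot: [179.9, 0.0, 83.5]
wrist_force: [-0.8, 0.5, 0.3]
opening: 0.0855
```

```bash
cat > look.py <<'E'
import sys
from h import *
from workcell import camera,get_obs
o=get_obs(); print(round(o["time"],2),o["ee_pos"].round(4),o["tcp_rot"].round(2),"F",o["wrist_force"].round(1), "stage",rel(ST,[*o["ee_pos"][:2],o["tcp_rot"][2]]).round(4))
c=camera("scene"); x0,x1,y0,y1=270,390,130,220
cv2.imwrite(f"pics/{sys.argv[1]}.png",cv2.resize(c["img"][y0:y1,x0:x1,::-1],None,fx=6,fy=6,interpolation=cv2.INTER_CUBIC))
if len(sys.argv)>2:
    g=np.array([float(v) for v in sys.argv[2:4]]); w=st2w(*g); 
    p,f,hi=cellfit(c,(w[0],w[1],-6.6)); print("cell rel",rel(np.array([.5521,-.0225,-6.63]),p).round(4),f,hi)
E
python3 look.py s4 -.012 .192
```

```text
6.8 [0.4863 0.1801 0.0502] [1.7995e+02 1.0000e-02 8.3540e+01] F [-0.8  0.5  0.3] stage [-8.75000e-02  1.93300e-01  9.01433e+01]
cell rel [-0.0186  0.1915  1.142 ] -539.7388916015625 0.052
```

View pics/s4.png

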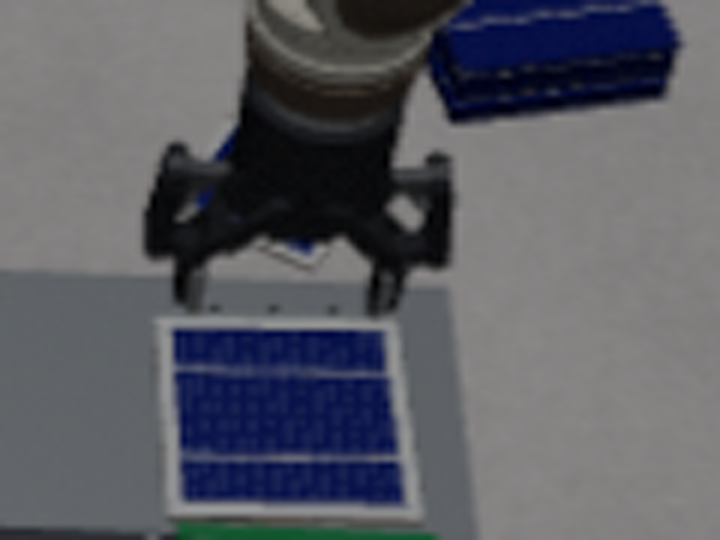

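Emit:
play_rows(rows=[[0, [0, 0.2, 0], [0, 0, 0]], [0, [0, 0.2, 0], [0, 0, 0]], [0, [0, 0.2, 0], [0, 0, 0]], [0, [0, 0.2, 0], [0, 0, 0]]])

```text
time: 7.25
ee_pos: [0.4948, 0.1791, 0.0501]
tcp_rot: [180.0, 0.0, 83.5]
wrist_force: [-0.2, -0.3, 0.9]
opening: 0.0857
```

```bash
python3 look.py s5 -.008 .192
```

```text
7.25 [0.4948 0.1791 0.0501] [1.7997e+02 2.0000e-02 8.3540e+01] F [-0.2 -0.3  0.9] stage [-7.89000e-02  1.93300e-01  9.01419e+01]
cell rel [-0.0112  0.1904 -0.2847] -555.7174682617188 0.052
```

View pics/s5.png

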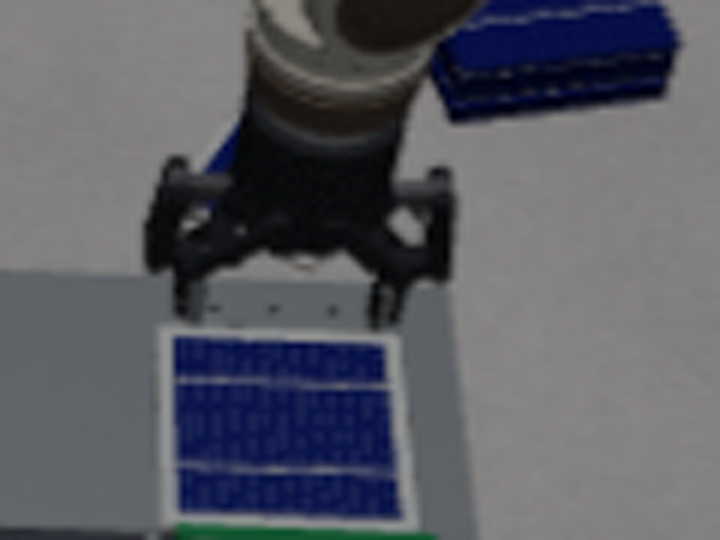

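Emit:
play_rows(rows=[[0, [0, 0.2, 0], [0, 0, 0]], [0, [0, 0.2, 0], [0, 0, 0]], [0, [0, 0.1, 0], [0, 0, 0]]])

```text
time: 7.6
ee_pos: [0.5004, 0.1784, 0.0501]
tcp_rot: [180.0, 0.0, 83.5]
wrist_force: [0.2, 0.9, -0.6]
opening: 0.0852
```

Emit:
play_rows(rows=[[0, [0, 0.15, 0], [0, 0, 0]], [0, [0, 0.15, 0], [0, 0, 0]]])

```text
time: 7.8
ee_pos: [0.501, 0.1784, 0.0497]
tcp_rot: [-179.7, 0.0, 83.6]
wrist_force: [-11.7, 1.9, 4.8]
opening: 0.0856
```

Emit:
play_rows(rows=[[0, [0, 0.15, 0], [0, 0, 0]], [0, [0, 0.15, 0], [0, 0, 0]]])

```text
time: 8.0
ee_pos: [0.5009, 0.1782, 0.0494]
tcp_rot: [-179.3, 0.0, 83.6]
wrist_force: [-9.4, 1.3, 4.6]
opening: 0.0855
```

```bash
python3 look.py s6 -.005 .192
```

```text
8.0 [0.5009 0.1782 0.0494] [-1.7932e+02  2.0000e-02  8.3590e+01] F [-9.4  1.3  4.6] stage [-7.28000e-02  1.93100e-01  9.01881e+01]
cell rel [-0.0053  0.1903 -0.6644] -458.8067932128906 0.052
```

View pics/s6.png

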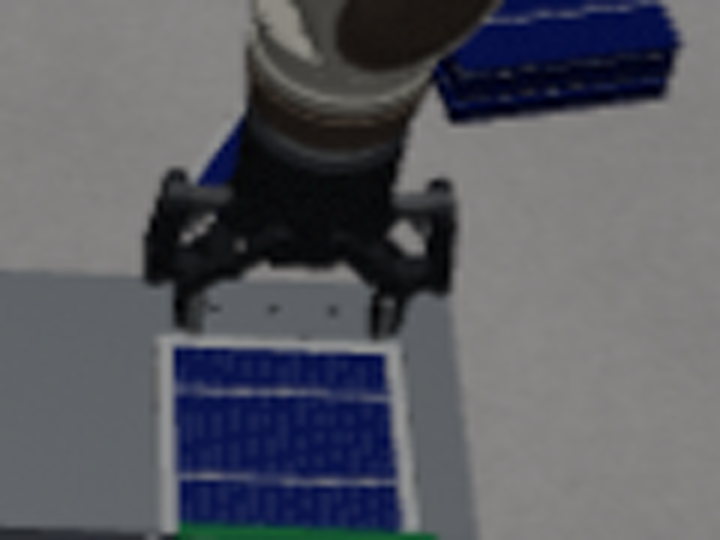

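The cell stopped against the rail with about 11 N of push, and it is square to it. I'll back off, lift, turn 90° and go round to its inner edge.

Emit:
play_rows(rows=[[0, [0, -0.5, 0], [-0.3, 0, 0]], [0, [0, -1.0, 0], [-0.4, 0, 0]], [0, [0, -0.5, -2.0], [0, 0, 0]], [0, [0, 0, -4.0], [0, 0, 0]], [0, [0, 0, -3.0], [0, 0, 0]]])

```text
time: 8.55
ee_pos: [0.4761, 0.1797, 0.1372]
tcp_rot: [-179.7, 0.3, 83.6]
wrist_force: [-0.3, 0.6, -0.2]
opening: 0.0856
```

```bash
python3 - <<'E'
from h import *
t=st2w(-.012,.105)
plan([t[0],t[1],.14],-6.6,12)
E
python3 look.py s7 -.005 .192
```

```text
t 8.55 pos [0.4761 0.1797 0.1372] rot [-179.72    0.26   83.59] total rotvec [-2.000e-02  4.300e-01  9.019e+01] F [-0.31  0.61 -0.17]
stageframe [-0.0976  0.1918 90.1924]
[0, [np.float64(-0.73), np.float64(0.71), np.float64(-0.02)], [np.float64(-0.0), np.float64(0.04), np.float64(7.52)]]
[0, [np.float64(-0.63), np.float64(0.8), np.float64(-0.02)], [np.float64(-0.0), np.float64(0.04), np.float64(7.52)]]
[0, [np.float64(-0.52), np.float64(0.87), np.float64(-0.02)], [np.float64(-0.0), np.float64(0.04), np.float64(7.52)]]
[0, [np.float64(-0.4), np.float64(0.93), np.float64(-0.02)], [np.float64(-0.0), np.float64(0.04), np.float64(7.52)]]
[0, [np.float64(-0.27), np.float64(0.98), np.float64(-0.02)], [np.float64(-0.0), np.float64(0.04), np.float64(7.52)]]
[0, [np.float64(-0.14), np.float64(1.01), np.float64(-0.03)], [np.float64(-0.0), np.float64(0.04), np.float64(7.52)]]
[0, [np.float64(-0.01), np.float64(1.02), np.float64(-0.03)], [np.float64(-0.0), np.float64(0.04), np.float64(7.52)]]
[0, [np.float64(0.12), np.float64(1.01), np.float64(-0.03)], [np.float64(-0.0), np.float64(0.04), np.float64(7.52)]]
[0, [np.float64(0.26), np.float64(0.98), np.float64(-0.02)], [np.float64(-0.0), np.float64(0.04), np.float64(7.52)]]
[0, [np.float64(0.38), np.float64(0.94), np.float64(-0.02)], [np.float64(-0.0), np.float64(0.04), np.float64(7.52)]]
[0, [np.float64(0.5), np.float64(0.88), np.float64(-0.02)], [np.float64(-0.0), np.float64(0.04), np.float64(7.52)]]
[0, [np.float64(0.61), np.float64(0.81), np.float64(-0.02)], [np.float64(-0.0), np.float64(0.04), np.float64(7.52)]]
8.55 [0.4761 0.1797 0.1372] [-179.72    0.26   83.59] F [-0.3  0.6 -0.2] stage [-0.0976  0.1918 90.1924]
cell rel [-0.0048  0.1902 -0.6639] -448.5261535644531 0.052
```

View pics/s7.png

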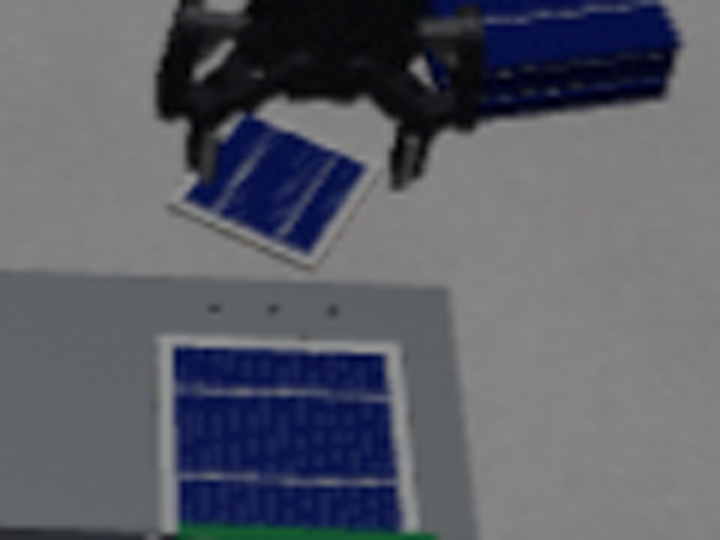

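Emit:
play_rows(rows=[[0, [-0.7, 0.7, 0], [0, 0, 7.5]], [0, [-0.6, 0.8, 0], [0, 0, 7.5]], [0, [-0.5, 0.9, 0], [0, 0, 7.5]], [0, [-0.4, 0.9, 0], [0, 0, 7.5]], [0, [-0.3, 1.0, 0], [0, 0, 7.5]], [0, [-0.1, 1.0, 0], [0, 0, 7.5]], [0, [0, 1.0, 0], [0, 0, 7.5]], [0, [0.1, 1.0, 0], [0, 0, 7.5]], [0, [0.3, 1.0, 0], [0, 0, 7.5]], [0, [0.4, 0.9, 0], [0, 0, 7.5]], [0, [0.5, 0.9, 0], [0, 0, 7.5]], [0, [0.6, 0.8, 0], [0, 0, 7.5]]])

```text
time: 9.8
ee_pos: [0.5497, 0.0826, 0.1457]
tcp_rot: [-179.9, -0.9, -9.8]
wrist_force: [-0.4, 0.6, -0.9]
opening: 0.0854
```

Run:
```python
from h import *
t=st2w(-.012,.105)
plan([t[0],t[1],.08],-6.6,3)
```

```text
t 9.8 pos [0.5497 0.0826 0.1457] rot [-179.92   -0.88   -9.77] total rotvec [-0.05 -0.88 -3.17] F [-0.42  0.63 -0.93]
stageframe [-0.0133  0.1038 -3.1742]
[0, [np.float64(0.01), np.float64(-0.04), np.float64(2.19)], [np.float64(-0.02), np.float64(-0.29), np.float64(-1.06)]]
[0, [np.float64(0.02), np.float64(-0.04), np.float64(2.19)], [np.float64(-0.02), np.float64(-0.29), np.float64(-1.06)]]
[0, [np.float64(0.03), np.float64(-0.04), np.float64(2.19)], [np.float64(-0.02), np.float64(-0.29), np.float64(-1.06)]]
```

Emit:
play_rows(rows=[[0, [0, 0, 2.0], [0, -0.3, -1.1]], [0, [0, 0, 2.0], [0, -0.3, -1.1]], [0, [0, 0, 2.0], [0, -0.3, -1.0]], [0, [0, 0, 0], [0, 0, 0]]])

```text
time: 10.2
ee_pos: [0.5502, 0.0819, 0.0845]
tcp_rot: [-179.9, -0.2, -6.9]
wrist_force: [-0.3, -1.1, 0.5]
opening: 0.0855
```

```bash
sed -i 's/x0,x1,y0,y1=270,390,130,220/x0,x1,y0,y1=230,365,140,240/' look.py
python3 - <<'E'
from h import *
t=st2w(-.012,.105)
plan([t[0],t[1],.0505],-6.6,2)
E
python3 look.py s8
```

```text
t 10.2 pos [0.5502 0.0819 0.0845] rot [-179.94   -0.24   -6.86] total rotvec [-0.05 -0.24 -0.26] F [-0.31 -1.08  0.54]
stageframe [-0.0127  0.1031 -0.2595]
[0, [np.float64(0.03), np.float64(-0.09), np.float64(1.7)], [np.float64(-0.03), np.float64(-0.12), np.float64(-0.13)]]
[0, [np.float64(0.03), np.float64(-0.09), np.float64(1.7)], [np.float64(-0.03), np.float64(-0.12), np.float64(-0.13)]]
10.2 [0.5502 0.0819 0.0845] [-179.94   -0.24   -6.86] F [-0.3 -1.1  0.5] stage [-0.0127  0.1031 -0.2595]
```

View pics/s8.png

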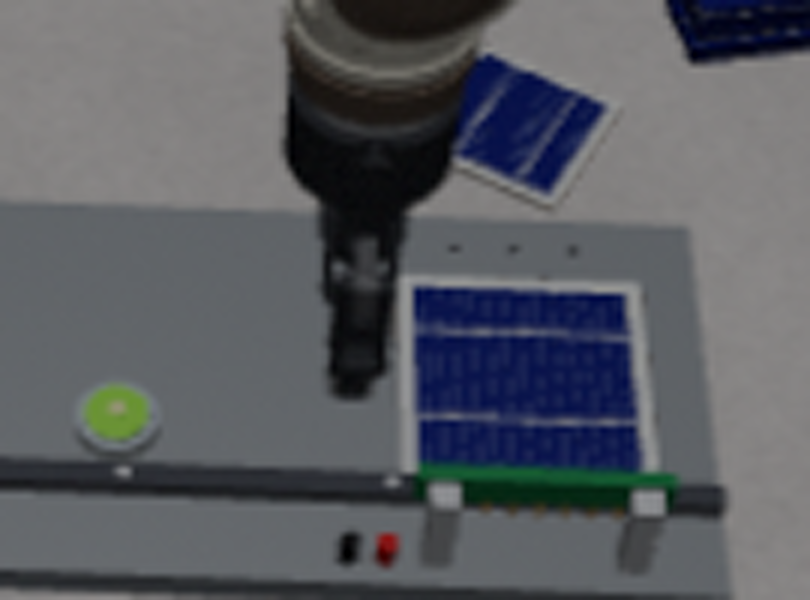

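Emit:
play_rows(rows=[[0, [0, 0, 1.5], [0, -0.2, -0.2]], [0, [0, 0, 1.5], [0, 0, 0]], [0, [0, 0, 0.4], [0, 0, 0]], [0, [0, 0, 0], [0, 0, 0]]])

```text
time: 10.65
ee_pos: [0.5518, 0.0826, 0.0522]
tcp_rot: [-179.9, -0.4, -6.7]
wrist_force: [1.4, -0.1, -0.4]
opening: 0.0855
```

```bash
python3 look.py s9 -.005 .19
```

```text
10.65 [0.5518 0.0826 0.0522] [-179.87   -0.39   -6.71] F [ 1.4 -0.1 -0.4] stage [-0.0112  0.104  -0.1068]
cell rel [ 2.000e-04  1.847e-01 -9.433e-01] -488.1607971191406 0.055
```

View pics/s9.png

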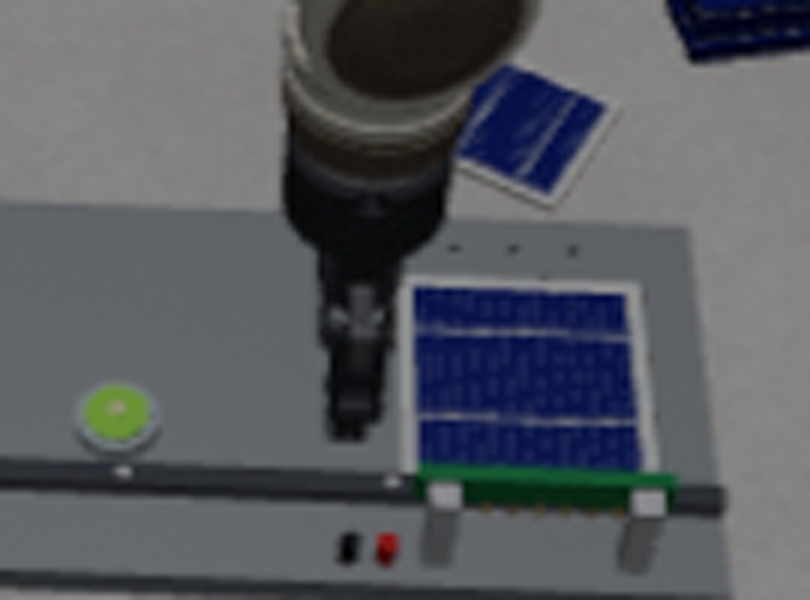

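Emit:
play_rows(rows=[[0, [0, 0, 0.15], [0, -0.4, 0]], [0, [0, -0.4, 0], [0, 0, 0]], [0, [0, -0.4, 0], [0, 0, 0]], [0, [0, -0.4, 0], [0, 0, 0]], [0, [0, -0.4, 0], [0, 0, 0]], [0, [0, -0.4, 0], [0, 0, 0]], [0, [0, -0.4, 0], [0, 0, 0]], [0, [0, -0.4, 0], [0, 0, 0]]])

```text
time: 11.5
ee_pos: [0.5563, 0.1127, 0.0526]
tcp_rot: [-179.9, -0.1, -6.7]
wrist_force: [-0.2, -0.8, -0.6]
opening: 0.0853
```

```bash
sed -i 's/x0,x1,y0,y1=230,365,140,240/x0,x1,y0,y1=260,395,140,240/' look.py; python3 look.py s10 -.005 .205
```

```text
11.5 [0.5563 0.1127 0.0526] [-1.7985e+02 -8.0000e-02 -6.7300e+00] F [-0.2 -0.8 -0.6] stage [-0.0102  0.1344 -0.1307]
cell rel [0.0007 0.2006 0.3516] -421.9730529785156 0.055
```

View pics/s10.png

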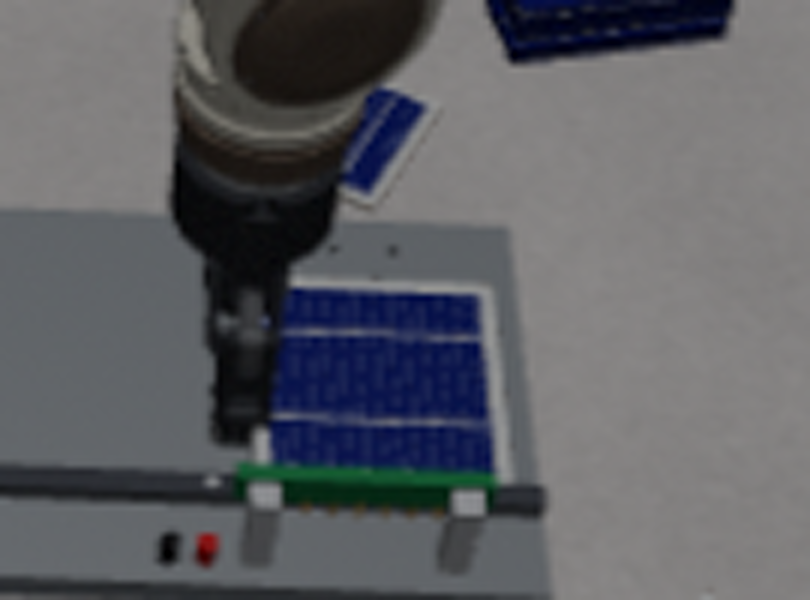

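Emit:
play_rows(rows=[[0, [0, -0.4, 0.1], [0, 0, 0]], [0, [0, -0.4, 0.1], [0, 0, 0]], [0, [0, -0.4, 0.05], [0, 0, 0]], [0, [0, -0.4, 0], [0, 0, 0]], [0, [0, -0.4, 0], [0, 0, 0]], [0, [0, -0.4, 0], [0, 0, 0]], [0, [0, -0.4, 0], [0, 0, 0]], [0, [0, -0.4, 0], [0, 0, 0]], [0, [0, -0.3, 0], [0, 0, 0]]])

```text
time: 12.45
ee_pos: [0.561, 0.1509, 0.05]
tcp_rot: [-179.8, -0.1, -6.7]
wrist_force: [-0.1, -0.7, 0.5]
opening: 0.0853
```

```bash
python3 look.py s11 -.005 .243
```

```text
12.45 [0.561  0.1509 0.05  ] [-1.7984e+02 -1.0000e-01 -6.7200e+00] F [-0.1 -0.7  0.5] stage [-0.01    0.1729 -0.1225]
cell rel [ 4.000e-04  2.395e-01 -4.658e-01] -436.4440002441406 0.055
```

View pics/s11.png

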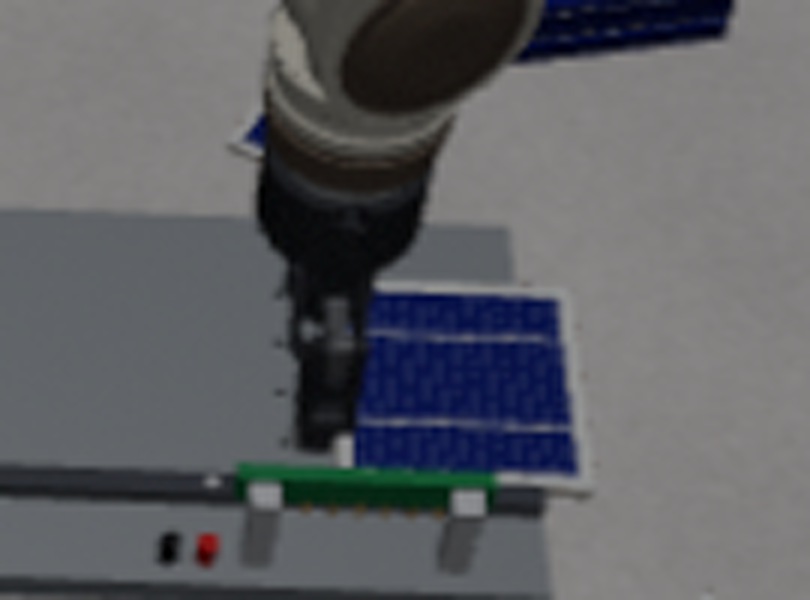

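Emit:
play_rows(rows=[[0, [0, -0.4, 0], [0, 0, 0]], [0, [0, -0.4, 0], [0, 0, 0]], [0, [0, -0.3, 0], [0, 0, 0]], [0, [0, -0.2, 0], [0, 0, 0]], [0, [0, 0, 0], [0, 0, 0]]])

```text
time: 13.0
ee_pos: [0.5626, 0.1654, 0.05]
tcp_rot: [-179.8, -0.1, -6.7]
wrist_force: [0.2, 0.0, -0.1]
opening: 0.0855
```

```bash
cat > m.py <<'E'
import sys
from h import *
from workcell import camera,get_obs
o=get_obs(); print(o["ee_pos"].round(4),"stage",rel(ST,[*o["ee_pos"][:2],o["tcp_rot"][2]]).round(4))
c=camera("scene")
# rectified stage-frame view at z=.058: up=+x', left=+y'; 3000 px/m
def orth(z,sc=3000,X=(-.1,.09),Y=(.13,.34)):
    q=T2([.5521,-.0225,-6.63],[[X[1],Y[1],z],[X[1],Y[0],z],[X[0],Y[0],z],[X[0],Y[1],z]])
    W=int((Y[1]-Y[0])*sc);H=int((X[1]-X[0])*sc)
    M=cv2.getPerspectiveTransform(proj(c,q).astype(np.float32),np.float32([[0,0],[W,0],[W,H],[0,H]]))
    im=cv2.warpPerspective(c["img"][:,:,::-1],M,(W,H),flags=cv2.INTER_CUBIC)
    for y in(.25,.28,.32): cv2.line(im,(int((Y[1]-y)*sc),0),(int((Y[1]-y)*sc),H),(0,255,255),1)
    for x in(.055,-.065): cv2.line(im,(0,int((X[1]-x)*sc)),(W,int((X[1]-x)*sc)),(0,255,255),1)
    return im
cv2.imwrite(f"pics/{sys.argv[1]}.png",orth(.058))
E
python3 m.py s12
```

```text
[0.5626 0.1654 0.05  ] stage [-0.01    0.1875 -0.1055]
```

View pics/s12.png

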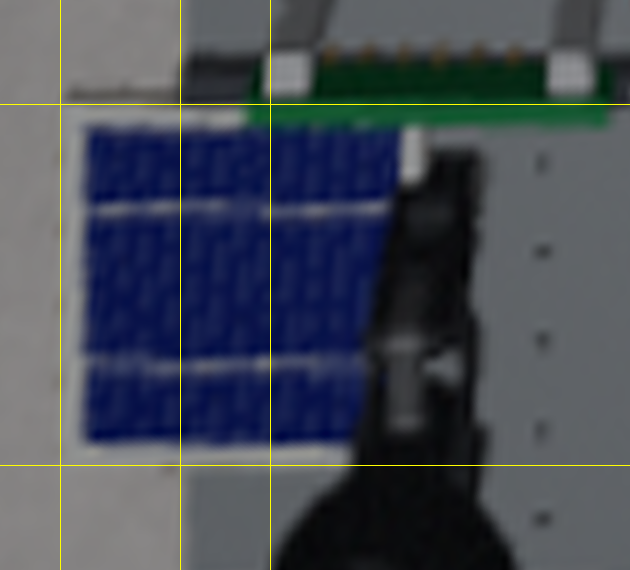

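The cell now sticks out about 39 mm, flush and square, so I'm withdrawing.

Emit:
play_rows(rows=[[0, [0, 0.5, 0], [0, 0, 0]], [0, [0, 1.0, 0], [0, 0, 0]], [0, [0, 1.0, -1.0], [0, 0, 0]], [0, [0, 0, -3.0], [0, 0, 0]], [0, [0, 0, -4.0], [0, 0, 0]], [0, [0, 0, -4.0], [0, 0, 0]], [0, [-3.0, 3.0, -2.0], [0, 0, 0]], [0, [-3.0, 4.0, 0], [0, 0, 0]], [0, [-3.0, 4.0, 0], [0, 0, 0]], [0, [-3.0, 3.0, 0], [0, 0, 0]], [0, [0, 0, 0], [0, 0, 0]], [0, [0, 0, 0], [0, 0, 0]]])

```text
time: 14.25
ee_pos: [0.417, 0.0022, 0.2011]
tcp_rot: [-179.9, -0.4, -7.0]
wrist_force: [-0.4, 0.7, 0.5]
opening: 0.0852
```

```bash
python3 m.py s13
python3 - <<'E'
from h import *
from workcell import camera
for n in("scene","top"):
    c=camera(n); w=st2w(-.005,.2585)
    p,f,hi=cellfit(c,(w[0],w[1],-6.6)); s=edgefit(c,(.551,-.022,-6.6),SE)[0] if n=="top" else np.array([.5521,-.0225,-6.63])
    b=edgefit(c,(.515,-.203,0),CE)[0]
    print(n,"cell rel",rel(s,p).round(4),"stage",s.round(4),"dark",b.round(4))
    cv2.imwrite(f"pics/{n}_end.png",cv2.resize(c["img"][:,:,::-1],(768,576)))
E
```

```text
[0.417  0.0022 0.2011] stage [-0.1359  0.0086 -0.3976]
scene cell rel [-0.0052  0.2592  0.3532] stage [ 0.5521 -0.0225 -6.63  ] dark [ 0.5157 -0.2031 -0.58  ]
top cell rel [-0.0019  0.2584 -0.2906] stage [ 0.55   -0.0215 -6.6585] dark [ 0.514  -0.2026  0.5945]
```

View pics/s13.png

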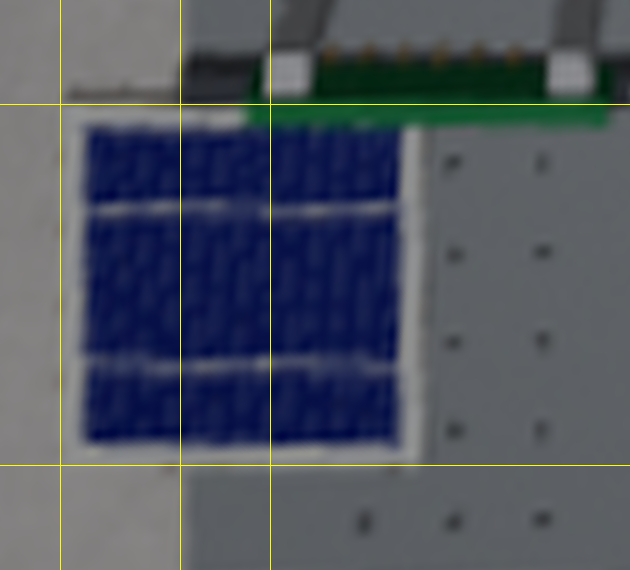

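View pics/top_end.png

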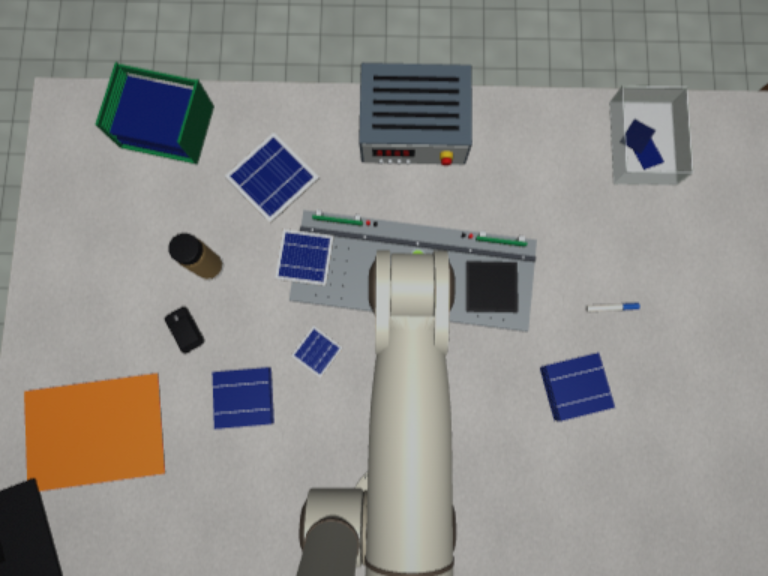

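The cell lies flat beside the rail, sticking out about 39 mm. The dark plate and the other things look unmoved, and the gripper is clear at z 0.20.

```bash
python3 -c "
from workcell import job_done
print(job_done())"
```

```text
the job is handed in; nothing more can be done
None
```

I pushed the middle-sized blue cell flush against the rail, then along it past the left end of the stage, and handed the job in at about 14 s. I used only the open fingertips. It reported no verdict.

- **Reaching the rail:** The cell stalled against the rail at about 11 N. The fit then put it at x −5 mm and y +190 mm in the stage frame, within 1° of square.
- **Final position:** It sticks out about 38–39 mm (scene camera y 259 mm, top camera 258 mm) and is within about 0.4° of square. It was still beside the rail after I pulled back.
- **Other things:** The black plate's fitted position changed by about 0.1 mm or less between the first and last pictures. The flask, mouse, marker and stacks look unmoved in the last top picture. That picture only partly shows the bubble level behind the arm. I didn't measure any of these.
- **Disagreements:** The two cameras differ by about 3 mm on the final distance to the rail (x −5.2 and −1.9 mm). The top camera's value would put the cell inside the rail, so I trust the scene camera and the contact. While the gripper or the green board hid part of the cell, some picture fits were off by about 5 mm; during the push along the rail I went by the finger position instead.

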